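Set a plunge router's depth stop to its highest turret step

ROBOT

A 6-joint arm with a two-finger parallel gripper is mounted at the origin on the work surface; the furniture and walls round the work are solid. World frame = base frame: x ahead of the robot, y to its left, z up, the work surface at z = 0. Lengths are in m, angles in rad, forces in N, time in s.
With the tool pointing down it reaches from about 0.35 to 0.925 m from the base axis. Payload 6.4 kg.
Tool frame: the origin (TCP) lies midway between the tips of the shut fingers; the grasp point (between the pads) lies 19 mm behind it (arm.grip_point_offset is the distance from the TCP to the grasp point, in m); z points along the fingers, y is the line along which they close (so a half turn about z gives the same grasp; the last joint's range is limited). The gripper opens to 85 mm and grips with 20 to 120 N. Pads are 22 mm wide; open, the fingers measure 114 mm over their backs; the gripper's body (76 mm by 85 mm) begins 54 mm behind the grasp point. The pads swing forward as they close: fully open they stand 13 mm farther back than shut.
Start: joints at [-1.375, 0.245, 1.558, -0, 1.339, -0.174], TCP at [0.235, -0.606, 0.231] pointing down, gripper open.
Joint ranges: [-3.13, 3.13], [-1.02, 2.26], [0.13, 2.54], [-0.95, 4.09], [0.21, 2.88], [-2.74, 2.74]. Speed limits (rad/s): [2.57, 2.57, 3.14, 3.14, 3.14, 3.14].

INTERFACE

Orientations are given as a unit quaternion [w, x, y, z].
In Python, from station import arm gives the robot as it stands.
- The arm moves only by the shell command python3 -m inch 'ROWS'. ROWS is JSON, a list of rows, each a list of 7 numbers: the shift along the tool's x, y, z in m, then the turn, a rotation vector about the tool's x, y, z in degrees, then the finger opening in m, from 0 to 0.0854. In form: [[dx, dy, dz, rx, ry, rz, hand], ...]. A call has 1 to 5 rows; each row shifts and turns the commanded pose from where the row before left it, along the tool's axes as they then stand; what a row does not reach is not made up. A row lasts 1/8 s, in which the tool goes at most 62.5 mm and 10.7 degrees, less where a joint would pass 70% of its speed; a pose out of reach is approached as far as the arm can. A call is refused whole if a number of a shift passes 0.0625 or a number of a turn 10.7, either way. A call with a gripper value outside its range is refused whole. The fingers move at their own pace and stop on an object; the grip force is fixed at half the most. Time passes only in rows, so rows that do not move let the fingers close. It gives the time, the measured TCP pose, the force, the opening and the grip force at its end, in the units of the state.
- arm.get_obs(): the state, without advancing time (a new reading comes with each control period).
- arm.snapshot(name): name is "scene" or "top" or "wrist"; returns the picture (420x560x3 uint8, blue, green, red); there is no depth.
- arm.get_calibration(name): a dict with "K" (3x3 intrinsics, pixels), "rvec" (rotation vector, rad) and "tvec" (3), from world to camera coordinates, as OpenCV has them. Camera axes: x right, y down, z forward; pixel columns grow to the right and rows downward; lengths in m; the calibration is good to about 2 mm. A picture is of the moment at which its call begins: read the wrist's pose just before it. get_calibration takes no time and is no camera call; for the wrist camera it gives the pose at the moment of the call.
- arm.hand_in(): hands the job in; it is judged then, once.
The state is a dict: "t": time; "q": joint angles; "dq": joint speeds; "joint_efforts": joint torques, N m; "eef_pos": TCP position; "orientation": TCP orientation; "force": force on the tool from outside, world axes, zero at the start; "ft_torque": the same for the moment, N m; "opening": opening from 0.0 (shut) to 1.0 (fully open); "grasp_force": force on a finger pad.
Only numpy, scipy, OpenCV 4.12 (cv2) and the standard library are available. Lean on these libraries where they do the work, as an engineer would, in place of code of your own. Each camera call takes 0.05 s, during which the arm holds its last target. There are 200 camera calls.

TASK

The plunge base of a router stands on the slab with its motor taken out. Set its depth stop for the shallowest pass: with a fingertip on the knurled edge of the turret, turn it, either way round, until it clicks in with its highest step under the depth rod; then push the rod down from above with a fingertip until it rests on that step. This is fingertip work, all gentle touching and pushing: pinch, lift or carry nothing, do not pull the rod up, do not push it down before the highest step is under it, do not tip the base or shove it about, and leave the things lying round it alone.

Things in the scene. Friction and masses are not known exactly. Their poses are not given: they have to be found in the camera images.
- router: Router plunge base, grey and aluminium, 2.6 kg, standing loose: slides at 11 to 17 N of sideways push. Foot 150 mm across, 13 mm thick. Origin: centre of the foot's underside, on the slab. z is up; -x is its front, which looks roughly at the robot, with turret (axis at x -92 mm, y 0) and rod (x -78 mm, y 0); y runs along the line of its two black grips. The slab in front of the turret is bare.
- ring_top (a point): Centre of the open motor clamp ring's top, 82 mm over the slab, above the router's origin. Ring 106 mm across outside. Beside it at 66 mm to either side stand the two column housings (34 mm across, tops 108 mm over the slab); each carries a black grip, 39 mm across, out to 133 mm from the centre, 74 mm up.
- turret (a joint): Turret angle (rad), growing counterclockwise from above. A spring detent holds it at 0 (or whole turns: highest step under the rod) and every 1.257 rad (72 degrees, 30 mm along its edge). It starts in one of the other four. Leaving a detent takes about 2 N along the edge; just past half way (15 mm) it snaps on into the next by itself. It turns endlessly both ways while the rod is clear above the steps.
- turret_axis (a point): Point on the turret's upright axis at mid height of its knurled band, 21 mm over the slab. The turret is a dark steel disc, 48 mm across over the straight knurl; the knurled band is 14 to 28 mm over the slab. At its front it overhangs the foot's narrow tongue below it by 6 mm, so a fingertip can lie against the knurl from the front.
- high_step (a point): Centre of the top of the turret's highest step, 48 mm over the slab, 14 mm from the turret's axis; goes round with it. The steps are five steel stop screws, 10 mm across, standing on the turret 72 degrees apart like a spiral stair: tops 48, 32, 36, 40, 44 mm over the slab, in this order counterclockwise from above.
- rod (a joint): How far (m) the depth rod is pushed down. 0.016: its tip just rests on the highest step; it starts between 0 and 0.010, so its tip is 16 to 6 mm above that step. Negative: pulled up above its highest start. A friction brake of about 2.5 N holds it wherever it is left.
- rod_tip (a point): Centre of the lower end of the depth rod: an upright steel rod, 8 mm across and 45 mm long with its cap, sliding in a boss in front of the clamp ring (boss 66 to 80 mm over the slab). It stands over the rear side of the turret, 14 mm behind the turret's axis.
- rod_top (a point): Centre of the top of the rod's black push cap, 13 mm across, 45 mm above the tip: 99 to 109 mm over the slab at the start, 93 mm when seated on the highest step.
- screwdriver_2: Screwdriver with a green handle, 223 mm long, lying beside the base. Loose; leave alone. Origin: its middle, on the slab.
- wedge_1: Dark wooden wedge, 28 x 100 x 22 mm, lying to the right of the turret. Loose; leave alone. Origin: middle of its underside.
- wedge_2: The same kind of wedge, lying to the left of the turret. Loose; leave alone. Origin: middle of its underside.
- tape_measure: Yellow tape measure, 37 x 77 x 62 mm, standing behind the base. Loose; leave alone. Origin: middle of its underside.
- sanding_block_1: Grey sanding block, 60 x 103 x 34 mm, behind the base. Loose; leave alone. Origin: middle of its underside.
- f_clamp_2: Tall upright F clamp, fixed, to the left beyond the board on edge; keep the arm clear of it. Its bar stands 0.57 m above the slab, 34 mm to the side of its origin; red arm and handle reach about 50 mm round the origin. The board on edge that it holds, 52 mm thick, its top 88 mm over the slab, runs from it across the slab to the robot's right; the router base stands beyond it.

How it is judged:
On the way, in this order (a step that is already met when the one before it is completed fails the run):
1. the turret rests in its detent with the highest step under the rod, the rod still clear above it (horizontal distance between high_step and rod_tip below 0.0025 m and velocity of joint turret between -0.15 and 0.15 rad/s and z of rod_tip in the frame of high_step above 0.003 m), for 0.2 s.
2. the rod is pushed down until it rests on the highest step (horizontal distance between high_step and rod_tip below 0.0025 m and z of rod_tip in the frame of high_step below 0.0015 m), for 0.2 s.
At the end, for the whole second after the job is handed in: The highest step stands under the rod (centres within 2.5 mm sideways, turret at rest in its detent) and the rod's tip rests on it (within 1.5 mm), the base standing flat and still (all of step 2 and velocity of joint turret between -0.15 and 0.15 rad/s and z of rod_tip in the frame of high_step above -0.0015 m and linear speed of router below 0.02 m/s and angle between router's own z axis and vertical below 0.035 rad); the robot touches nothing.
It fails at once if the base is lifted 8 mm, tipped 6 degrees or shoved more than 40 mm from its place (height (world z) of router above 0.008 m or angle between router's own z axis and vertical above 0.105 rad or distance of router from where it was at the start of the episode above 0.04 m).
It fails at once if any part of the base is squeezed or pressed hard (over 36 N between the fingers and the base with its turret and rod) (contact force between the fingers and router above 36 N).
It fails at once if the rod is pulled up (value of joint rod below -0.004 m).
It fails at once if the rod is pushed down past the highest step's height (onto a lower step or beside it) (value of joint rod above 0.019 m).
It fails at once if a thing lying round the base is moved more than 25 mm or lifted (distance of any of screwdriver_2, wedge_1, wedge_2, tape_measure, sanding_block_1 from where it was at the start of the episode above 0.025 m or height (world z) of any of screwdriver_2, wedge_1, wedge_2, tape_measure, sanding_block_1 above 0.02 m).
It also fails if it takes over 51 s, if anything falls off the work surface, if the arm or the gripper's body presses on something with over 40 N, if the wrist force passes 120 N, or if a joint passes its speed limit or range.

## Working session

There is one attempt and no reset: what is moved stays moved. The work goes in short steps, Python scripts to look and compute and a shell command to move; the robot and the scene stay as the last step left them, time stands still between calls to the robot, and variables do not carry over. Pictures are saved under pics/ and viewed, at most 10 in all, crops included, and the job is handed in when it is done.

```bash
mkdir -p pics
cat > h.py <<'E'
import numpy as np, cv2
from station import arm
from scipy.spatial.transform import Rotation as R
def cal(n):
    c=arm.get_calibration(n); return np.array(c["K"],float),np.array(c["rvec"],float).ravel(),np.array(c["tvec"],float).ravel()
def onz(c,u,v,z):
    K,r,t=c; M=R.from_rotvec(r).as_matrix(); C=-M.T@t
    d=M.T@np.linalg.solve(K,[u,v,1.]); return C+d*(z-C[2])/d[2]
def proj(c,P):
    K,r,t=c; return cv2.projectPoints(np.atleast_2d(np.array(P,float)),r,t,K,None)[0].reshape(-1,2)
def pose():
    o=arm.get_obs(); q=o["orientation"]; return np.array(o["eef_pos"]),R.from_quat([q[1],q[2],q[3],q[0]]).as_matrix(),o
E
python3 - <<'E'
from h import *
np.set_printoptions(precision=4,suppress=True)
p,M,o=pose(); print(o["t"],p,M)
ims=[]
for n in("scene","top"):
    im=arm.snapshot(n); cv2.imwrite(f"pics/{n}.png",im); c=cal(n); m=R.from_rotvec(c[1]).as_matrix(); print(n,-m.T@c[2],m[2],c[0][0,0])
E
```

```text
0.0 [ 0.2348 -0.6055  0.2302] [[ 0.9324  0.3615 -0.0004]
 [ 0.3615 -0.9324  0.0019]
 [ 0.0003 -0.0019 -1.    ]]
scene [ 0.0943 -0.833   0.4252] [ 0.5349  0.7204 -0.4414] 435.2754173715942
top [ 0.4378 -0.2158  0.9151] [ 0.1293  0.0078 -0.9916] 383.7928941373733
```

View pics/top.png

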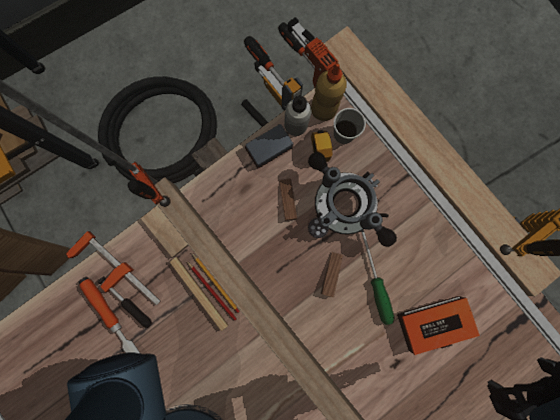

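View pics/scene.png

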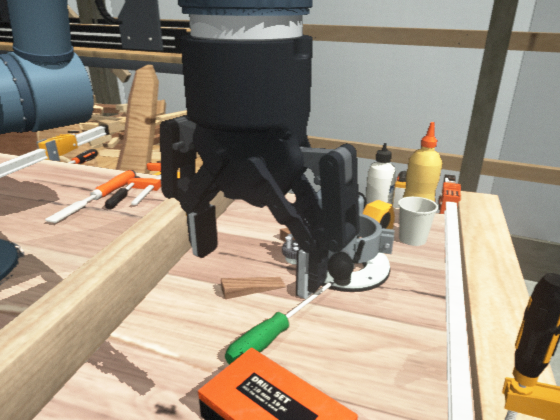

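The top view shows the router ring at about (346,201), the grips at (318,160) and (387,238), and the turret at about (320,228). The wedges are at (287,200) and (329,275), and the screwdriver runs from (362,230) to (385,315). In the scene view the gripper hides the router. Next I'll measure on an enlarged crop.

Run:
```python
from h import *
np.set_printoptions(precision=4,suppress=True)
c=cal("top")
im=cv2.imread("pics/top.png"); cv2.imwrite("pics/topc.png",cv2.resize(im[140:310,260:410],None,fx=5.2/1.5,fy=5.2/1.5,interpolation=cv2.INTER_CUBIC))
a=onz(c,318,160,.074);b=onz(c,387,238,.074);print(a,b,(a+b)/2,np.linalg.norm(a-b))
print("ring",onz(c,346,201,.082),"tur",onz(c,320,228,.03))
for n,u,v in(("w2",287,200),("w1",329,275)):print(n,onz(c,u,v,.02))
print("clamp",onz(c,160,200,.09))
```

```text
[ 0.6549 -0.3129  0.074 ] [ 0.4759 -0.4556  0.074 ] [ 0.5654 -0.3842  0.074 ] 0.2288797720961857
ring [ 0.5589 -0.3692  0.082 ] tur [ 0.5053 -0.3156  0.03  ]
w2 [ 0.5744 -0.242   0.02  ]
w1 [ 0.3974 -0.3327  0.02  ]
clamp [0.572 0.037 0.09 ]
```

View pics/topc.png

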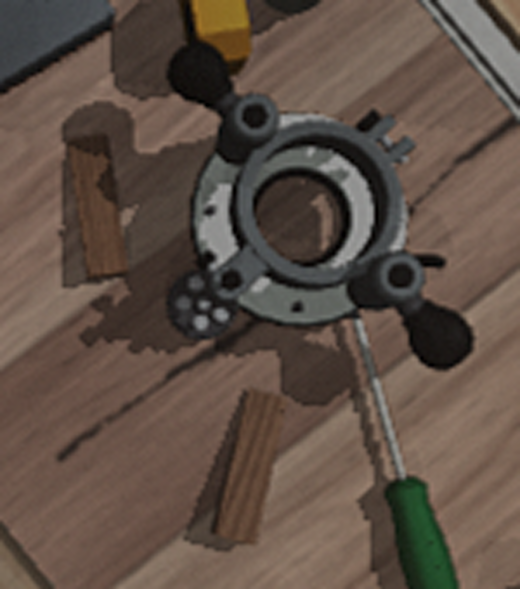

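The enlarged crop shows the column tops at about (254,116) and (400,276), the rod cap at (231,278), and the turret disc at about (200,306) with some of its steps visible. The bare slab lies in front of it, between the wedges. I'll refine the pose and work out where the wrist camera sits.

Run:
```python
from h import *
np.set_printoptions(precision=4,suppress=True)
c=cal("top"); s=150/520
f=lambda u,v,z:onz(c,260+u*s,140+v*s,z)
A=f(254,116,.108);B=f(400,276,.108);m=(A+B)/2;d=(A-B)[:2];L=np.linalg.norm(d);d/=L;fr=np.array([-d[1],d[0]])
print("cols",A,B,L,"mid",m,"front",fr,"pred turret",m[:2]+.092*fr,"rod",m[:2]+.078*fr)
print("rod meas",f(231,278,.104),"tur meas",f(201,306,.03))
for n,P in(("w2",[(70,140),(107,135),(126,270),(90,275)]),("w1",[(250,392),(282,400),(255,540),(217,535)])):print(n,*[f(u,v,.02)[:2] for u,v in P])
print("board", onz(c,170,200,.088),onz(c,350,418,.088), onz(c,230,320,.088))
p,M,o=pose(); w=cal("wrist"); W=R.from_rotvec(w[1]).as_matrix(); C=-W.T@w[2]
print("wrist cam in tool:",M.T@(C-p),"axes z",M.T@W[2],"x",M.T@W[0],"y",M.T@W[1],w[0][0,0])
```

```text
cols [ 0.6155 -0.3403  0.108 ] [ 0.5137 -0.4241  0.108 ] 0.1318440519160746 mid [ 0.5646 -0.3822  0.108 ] front [-0.6351  0.7724] pred turret [ 0.5062 -0.3111] rod [ 0.5151 -0.322 ]
rod meas [ 0.5158 -0.3221  0.104 ] tur meas [ 0.5048 -0.311   0.03  ]
w2 [ 0.622  -0.2274] [ 0.6247 -0.2528] [ 0.5314 -0.2625] [ 0.5287 -0.2381]
w1 [ 0.4472 -0.3422] [ 0.4413 -0.3632] [ 0.3505 -0.3409] [ 0.3544 -0.3161]
board [0.5717 0.0156 0.088 ] [ 0.114  -0.3529  0.088 ] [ 0.3132 -0.1123  0.088 ]
wrist cam in tool: [ 0.0846  0.0006 -0.1427] axes z [-0.3273  0.0015  0.9449] x [ 0.0018  1.     -0.001 ] y [-0.9449  0.0013 -0.3273] 323.95396848449985
```

The measurements agree: the columns come out 131.8 mm apart against 132, the rod within 1 mm, and the turret within 2 mm. My plan is tool +x toward the router with the tool tilted about 20°, so the wrist camera looks straight down on the turret. Moving to a viewing pose first.

```bash
python3 -m inch '[[0.0334,-0.0254,0.004,0,0,0,0],[0.0334,-0.0254,0.004,0,0,0,0],[0.0334,-0.0254,0.004,0,0,0,0],[0.0334,-0.0254,0.004,0,0,0,0],[0.0334,-0.0254,0.004,0,0,0,0]]'; python3 -m inch '[[0.0334,-0.0254,0.004,0,0,0,0],[0.0334,-0.0254,0.004,0,0,0,0],[0.0334,-0.0254,0.004,0,0,0,0],[0.0334,-0.0254,0.004,0,0,0,0],[0.0334,-0.0254,0.004,0,0,0,0]]'; python3 -m inch '[[0,0,0,0,0,10.4,0],[0,0,0,0,0,10.4,0],[0,0,0,0,0,10.4,0],[0,0,0,0,0,10.4,0],[0,0,0,0,0,10.4,0]]'; python3 -m inch '[[0,0,0,0,0,10.4,0],[0,0,0,0,0,10.4,0],[0,0,0,0,10,0,0],[0,0,0,0,10,0,0],[0,0,0,0,0,0,0]]'
python3 - <<'E'
from h import *
np.set_printoptions(precision=4,suppress=True)
p,M,o=pose(); c=cal("wrist"); im=arm.snapshot("wrist"); cv2.imwrite("pics/w1.png",im); print(o["t"],p,M,o["q"],o["force"]); np.savez("w1.npz",K=c[0],r=c[1],t=c[2])
print(proj(c,[[.5055,-.311,.028],[.5151,-.322,.1]]))
E
```

```text
t: 0.72
eef_pos: [0.3452, -0.4258, 0.2107]
orientation: [-0.0, 0.983, 0.184, -0.0]
force: [0.1, -0.1, -0.4]
opening: -0.005
grasp_force: 0.0
t: 1.35
eef_pos: [0.4549, -0.2471, 0.1908]
orientation: [-0.0, 0.983, 0.184, -0.0]
force: [0.6, -0.0, 0.6]
opening: -0.002
grasp_force: 0.0
t: 1.98
eef_pos: [0.4543, -0.2483, 0.1908]
orientation: [-0.0, 0.963, -0.269, -0.0]
force: [-0.2, 0.5, 0.5]
opening: -0.0
grasp_force: 0.0
t: 2.6
eef_pos: [0.4527, -0.2462, 0.1892]
orientation: [0.075, 0.887, -0.428, 0.154]
force: [-0.8, -0.4, 0.2]
opening: 0.002
grasp_force: 0.0
2.6 [ 0.4527 -0.2462  0.1892] [[ 0.5856 -0.7831  0.2092]
 [-0.737  -0.6219 -0.2647]
 [ 0.3374  0.0008 -0.9414]] [-0.6813 -0.2152  2.1319 -0.0951  0.8907  1.8363] [-0.807  -0.4415  0.2324]
[[277.8856 158.3035]
 [276.831  124.963 ]]
```

View pics/w1.png

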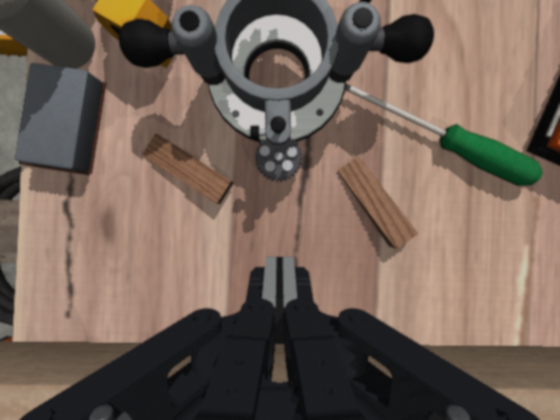

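The wrist view shows the turret at (278,158), exactly where predicted, with the rod and cap at about (277,122), the fingers at (280,265), and the wedges well to either side. I'm descending in front for an oblique close-up of the steps.

```bash
python3 -m inch '[[-0.02,0,0.039,0,0,0,0],[-0.02,0,0.039,0,0,0,0],[-0.02,0,0.038,0,0,0,0],[0,0,0,0,0,0,0]]'
python3 - <<'E'
from h import *
np.set_printoptions(precision=4,suppress=True)
p,M,o=pose(); c=cal("wrist"); im=arm.snapshot("wrist"); print(o["t"],p,o["force"])
T=np.array([.5055,-.311]);fr=np.array([-.635,.772]);a0=np.arctan2(-fr[1],-fr[0])
H=[.048,.032,.036,.040,.044]
tiles=[]
def crop(g):
    q=proj(c,[[*T,.035]])[0]; x,y=int(q[0])-50,max(0,int(q[1])-60); return cv2.resize(g[y:y+100,x:x+100],(260,260),interpolation=cv2.INTER_CUBIC)
tiles.append(crop(im))
for k in range(5):
    g=cv2.resize(im,None,fx=1,fy=1).copy()
    for i,h in enumerate(H):
        a=a0+(k+i)*2*np.pi/5; ce=T+.014*np.array([np.cos(a),np.sin(a)])
        th=np.linspace(0,2*np.pi,40); P=[[ce[0]+.005*np.cos(x),ce[1]+.005*np.sin(x),h] for x in th]
        cv2.polylines(g,[np.round(proj(c,P)*8).astype(int)],True,(0,0,255) if i==0 else (0,255,0),1,cv2.LINE_AA,3)
    t=crop(g); cv2.putText(t,str(k),(5,20),0,.7,(255,255,255)); tiles.append(t)
cv2.imwrite("pics/w2.png",np.vstack([np.hstack(tiles[:3]),np.hstack(tiles[3:])]))
cv2.imwrite("pics/w2full.png",im)
E
```

```text
t: 3.15
eef_pos: [0.4426, -0.2346, 0.0587]
orientation: [0.075, 0.887, -0.429, 0.152]
force: [0.9, 0.1, 0.3]
opening: -0.001
grasp_force: 0.0
3.15 [ 0.4426 -0.2346  0.0587] [0.8953 0.0699 0.3221]
```

View pics/w2.png

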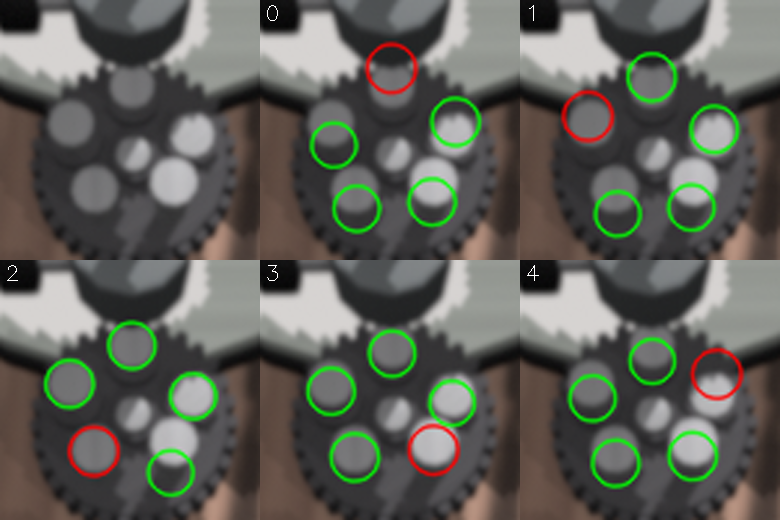

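The overlay for k=3 fits all five steps, with the highest at lower right. The other candidates miss at least one clearly. The turret must therefore turn two clicks counterclockwise, so the front rim goes toward tool +y. I'll orbit the fingertip around the turret axis in two strokes, after first turning to −30° of orbit.

```bash
python3 -m inch '[[0,0,0,-3.37,0,9.41,0],[0,0,0,-3.37,0,9.41,0],[0,0,0,-3.37,0,9.41,0],[0,0,0,0,0,0,0]]'
cat > go.py <<'E'
import sys
from h import *
np.set_printoptions(precision=4,suppress=True)
T=np.array([.5055,-.311])
def rel():
    p,M,o=pose(); d=p[:2]-T; F=np.array(o["force"])
    r=np.linalg.norm(d); e=d/r; print("t",o["t"],"R",r,"ang",np.degrees(np.arctan2(d[1],d[0]))-129.4,"z",p[2],"toolyaw",np.degrees(np.arctan2(-M[1,0],-M[0,0]))-129.4,"tilt",np.degrees(np.arcsin(M[2,0])),"F rad",F[:2]@e,"tan",F[:2]@np.array([-e[1],e[0]]),"z",F[2])
    return p,M
p,M=rel()
if len(sys.argv)>1:
    Rr,ang,z=map(float,sys.argv[1:]); a=np.radians(129.4+ang); g=np.array([*(T+Rr*np.array([np.cos(a),np.sin(a)])),z])
    print("shift tool",M.T@(g-p),"world",g)
E
python3 go.py .055 -30 .0173
```

```text
t: 3.7
eef_pos: [0.4471, -0.237, 0.0648]
orientation: [0.111, 0.748, -0.64, 0.135]
force: [-0.5, -0.4, -0.1]
opening: -0.001
grasp_force: 0.0
t 3.7 R 0.09429591773594301 ang -1.1178659927863919 z 0.06479162184155848 toolyaw -30.573641905858594 tilt 20.132554585762193 F rad -0.01489895553919145 tan 0.654830581483985 z -0.06435895139935563
shift tool [ 0.0091 -0.0455  0.0542] world [ 0.4965 -0.2567  0.0173]
```

```bash
python3 -m inch '[[0.0,-0.023,0,0,0,0,0],[0,-0.023,0,0,0,0,0],[0.004,0,0.027,0,0,0,0],[0.004,0,0.027,0,0,0,0],[0,0,0,0,0,0,0]]'; python3 go.py .0375 -30 .0173
```

```text
t: 4.32
eef_pos: [0.4931, -0.2551, 0.0138]
orientation: [0.111, 0.748, -0.641, 0.131]
force: [0.9, 0.1, -0.0]
opening: 0.005
grasp_force: 0.0
t 4.325 R 0.0572658195417355 ang -26.940871686209505 z 0.013820646694851852 toolyaw -30.563871652884274 tilt 19.821305351443062 F rad -0.04877857459404836 tan -0.8638001228522512 z -0.04206513976931664
shift tool [ 0.0197 -0.0032  0.0034] world [ 0.4994 -0.274   0.0173]
```

```bash
python3 -m inch '[[0.01,-0.003,0.0017,0,0,0,0],[0.0095,0,0.0017,0,0,0,0],[0,0,0,0,0,0,0]]'; python3 go.py .0345 -30 .0173;  python3 -m inch '[[0.00094,0,0.00034,0,0,0,0],[0.00094,0,0.00034,0,0,0,0]]' >/dev/null; python3 go.py; python3 -m inch '[[0.00094,0,0.00034,0,0,0,0],[0,0,0,0,0,0,0]]' >/dev/null; python3 go.py
```

```text
t: 4.7
eef_pos: [0.5005, -0.2744, 0.019]
orientation: [0.111, 0.748, -0.641, 0.133]
force: [-0.3, -0.5, 0.6]
opening: 0.002
grasp_force: 0.0
t 4.7 R 0.03694087421461414 ang -31.55184596983048 z 0.019018513435882105 toolyaw -30.68856310274657 tilt 19.9924204939647 F rad -0.42908584058359966 tan 0.3896007265141319 z 0.5744898384258562
shift tool [0.0017 0.001  0.0024] world [ 0.4999 -0.277   0.0173]
t 4.95 R 0.03657814565310534 ang -30.25476843350667 z 0.017466496433147814 toolyaw -30.59619153562356 tilt 19.875942898179183 F rad -0.31335328618683755 tan 0.2758148980908258 z 0.1612036953788452
t 5.2 R 0.03540989068362498 ang -30.302379698845726 z 0.01741502998875738 toolyaw -30.61686478899277 tilt 19.878002575321734 F rad 0.44127733229245164 tan 0.18646410919600456 z 0.4972658660991126
```

```bash
for i in 1 2 3 4; do python3 -m inch '[[0.00094,0,0.00034,0,0,0,0],[0,0,0,0,0,0,0]]' >/dev/null; python3 go.py | cut -c1-400; done
```

```text
t 5.45 R 0.03428325464685385 ang -30.37377789601024 z 0.017485876063233576 toolyaw -30.624154029640238 tilt 19.885501785872464 F rad 0.9952014392618576 tan -0.5576250337424185 z -0.204222242807104
t 5.7 R 0.03321264587014965 ang -30.4225556284657 z 0.017563175380675738 toolyaw -30.628265894888315 tilt 19.89286992256747 F rad 0.4218147096237729 tan 0.04488061786789298 z -0.28172123031830953
t 5.95 R 0.03241527987778296 ang -30.24606566247209 z 0.01741850906916679 toolyaw -30.625045589238752 tilt 19.872286046147654 F rad 0.9948350549699292 tan -0.1440515077646604 z -0.28438013771101184
t 6.2 R 0.03192268768070211 ang -30.128934586938783 z 0.017269854413724483 toolyaw -30.6218509809663 tilt 19.83293190083267 F rad 4.0562282845071405 tan -0.32437722229278476 z 1.4408133426044891
```

Contact at R ≈ 32.2 mm. I'm pressing slightly more, then orbiting counterclockwise.

```bash
python3 -m inch '[[0.0005,0,0.0002,0,0,0,0],[0,0,0,0,0,0,0]]' >/dev/null; python3 go.py;  python3 -m inch '[[0.00029,0.00445,0.0001,2.72,0,-7.52,0],[0.00029,0.00445,0.0001,2.72,0,-7.52,0]]' >/dev/null; python3 go.py
```

```text
t 6.45 R 0.03176552888967264 ang -30.103067500422767 z 0.01720699496334822 toolyaw -30.61830070940627 tilt 19.80478981714431 F rad 7.249799304058808 tan -0.499775536127202 z 4.5451214946687255
t 6.7 R 0.031790433549280364 ang -14.338994073334433 z 0.017173508439151386 toolyaw -14.313155977530073 tilt 19.878469583157752 F rad 5.670127650793783 tan -2.642384028978539 z 1.2786456448192953
```

```bash
for i in 1 2 3 4 5 6; do python3 -m inch '[[0.00029,0.00445,0.0001,2.72,0,-7.52,0]]' >/dev/null; python3 go.py|cut -d' ' -f2,4,6,8,14-; done
```

```text
6.825 0.03186353834934706 -5.5031503568447135 0.017099119282698198 rad 4.604803206583261 tan -1.7043056703860167 z 0.04175018380706963
6.95 0.031983646451068895 2.9219203217620304 0.017028445612382145 rad 3.243210545704934 tan -1.2085733284993656 z 0.5061233013769348
7.075 0.03205030676673106 11.19777049921862 0.017035791954408137 rad 3.2403944464218375 tan -0.07029519540413257 z -0.3503964943701978
7.2 0.03213829264289127 19.44469114058245 0.017036583635991736 rad 3.5777474376247556 tan 0.2644827619909011 z -0.539977676396767
7.325 0.03216669507929191 27.789302715757998 0.01711473499967514 rad 2.221605679024712 tan -0.09086026925947456 z -0.5372288631514133
7.45 0.03228903439003527 36.12297911702683 0.017172526590598834 rad 3.227981834689923 tan 1.724567752808543 z -1.4576969856412252
```

The tangential force reversed past midway, so the turret seems to have passed on toward the next detent. I'm retreating to check.

```bash
python3 -m inch '[[-0.008,0,-0.003,0,0,0,0],[-0.02,0,-0.007,0,0,0,0],[0,0,0,0,0,0,0]]'>/dev/null
cat > chk.py <<'E'
import sys
from go import *
c=cal("wrist"); im=arm.snapshot("wrist")
fr=np.array([-.635,.772]);a0=np.arctan2(-fr[1],-fr[0]);H=[.048,.032,.036,.040,.044];tiles=[]
def crop(g):
    q=proj(c,[[*T,.035]])[0]; x,y=max(0,int(q[0])-75),max(0,int(q[1])-75); return cv2.resize(g[y:y+150,x:x+150],(260,260),interpolation=cv2.INTER_CUBIC)
tiles.append(crop(im))
for k in range(5):
    g=im.copy()
    for i,h in enumerate(H):
        a=a0+(k+i)*2*np.pi/5; ce=T+.014*np.array([np.cos(a),np.sin(a)])
        P=[[ce[0]+.005*np.cos(x),ce[1]+.005*np.sin(x),h] for x in np.linspace(0,2*np.pi,40)]
        cv2.polylines(g,[np.round(proj(c,P)*8).astype(int)],True,(0,0,255) if i==0 else (0,255,0),1,cv2.LINE_AA,3)
    t=crop(g); cv2.putText(t,str(k),(5,20),0,.7,(255,255,255)); tiles.append(t)
cv2.imwrite("pics/%s.png"%NAME,np.vstack([np.hstack(tiles[:3]),np.hstack(tiles[3:])]))
E
sed -i 's/^import sys/import sys; NAME=sys.argv.pop(1)/' chk.py; python3 chk.py w3
```

```text
t 7.825 R 0.06265917918154039 ang 33.925096691440444 z 0.01678379225787464 toolyaw 33.233633626983135 tilt 19.946972022338322 F rad -0.6347274482946588 tan 0.1899452287128528 z 0.10901194166083376
```

View pics/w3.png

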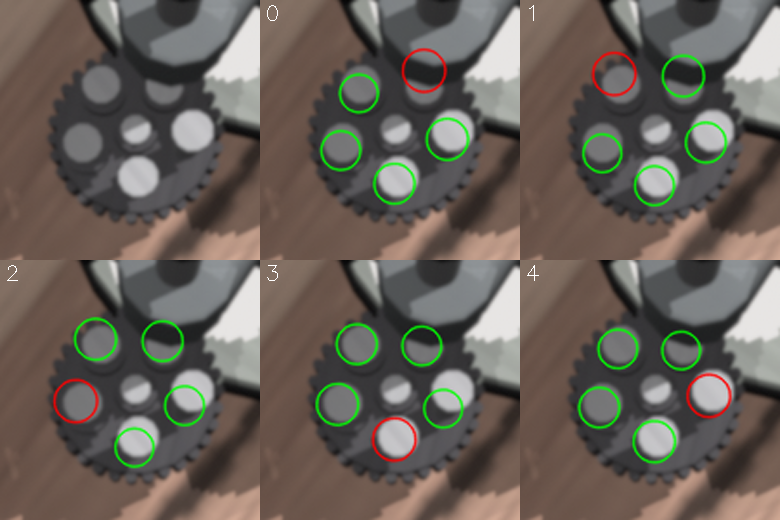

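The k=4 overlay fits, so one click is done and one more is needed. I'm orbiting back at standoff and repeating.

```bash
python3 -m inch '[[0.0007,-0.0098,0.00026,-3.05,0,8.47,0],[0.0007,-0.0098,0.00026,-3.05,0,8.47,0],[0.0007,-0.0098,0.00026,-3.05,0,8.47,0],[0.0007,-0.0098,0.00026,-3.05,0,8.47,0]]'>/dev/null;python3 -m inch '[[0.0007,-0.0098,0.00026,-3.05,0,8.47,0],[0.0007,-0.0098,0.00026,-3.05,0,8.47,0],[0.0007,-0.0098,0.00026,-3.05,0,8.47,0],[0,0,0,0,0,0,0]]'>/dev/null; python3 go.py .0345 -30 .0173
```

```text
t 8.875 R 0.06097602563342297 ang -26.461664953865224 z 0.017400213762628774 toolyaw -24.042722056189092 tilt 19.672641497861207 F rad -0.2323523663195504 tan -0.2800126928926759 z -0.22738322224306093
shift tool [ 0.025  -0.001   0.0091] world [ 0.4999 -0.277   0.0173]
```

```bash
python3 -m inch '[[0.0125,-0.0005,0.0045,-2,0,5.6,0],[0.0125,0.0010,0.0045,0,0,0,0],[0,0,0,0,0,0,0]]'>/dev/null; python3 go.py .0315 -30 .0173; for i in 1 2 3; do python3 -m inch '[[0.0009,0,0.0003,0,0,0,0],[0,0,0,0,0,0,0]]' >/dev/null; python3 go.py; done
```

```text
t 9.25 R 0.03395702250310466 ang -20.700536054686467 z 0.01680870623904799 toolyaw -30.14093586133383 tilt 19.584187539070953 F rad 0.24179027009528659 tan 0.1583168733035603 z -0.11957316528511457
shift tool [ 0.002  -0.0055  0.0002] world [ 0.5004 -0.2799  0.0173]
t 9.5 R 0.0341839088245802 ang -20.903016896931888 z 0.01663036948312242 toolyaw -30.143628097050296 tilt 19.56139649540026 F rad 0.03797707241598417 tan -0.3696874750609625 z 0.26889806933100113
t 9.75 R 0.033100558518958705 ang -21.058904811069596 z 0.016724746967362272 toolyaw -30.16149390325603 tilt 19.569886127915698 F rad 0.22363221203597058 tan 0.3523653730392209 z -0.2591357261868163
t 10.0 R 0.032485424837779955 ang -20.832871939117354 z 0.016575442288534244 toolyaw -30.170111196699636 tilt 19.53723258556001 F rad 3.0945856400045098 tan -1.3323584790424792 z 0.6568884153080874
```

```bash
python3 -m inch '[[-0.003,0,-0.001,0,0,0,0],[0,-0.0052,0,0,0,0,0],[0.003,0,0.001,0,0,0,0],[0,0,0,0,0,0,0]]'>/dev/null; python3 go.py .0317 -30 .0173
```

```text
t 10.5 R 0.031927585827053774 ang -30.76593836530253 z 0.016751700164240615 toolyaw -30.196790697209778 tilt 19.535492610338355 F rad 4.81264798534753 tan -1.976047693505204 z 1.8513216419080583
shift tool [ 0.0004  0.0004 -0.0004] world [ 0.5003 -0.2797  0.0173]
```

```bash
python3 -m inch '[[0.0003,0,0.0001,0,0,0,0],[0,0,0,0,0,0,0]]' >/dev/null; python3 go.py;  for i in 1 2 3 4 5 6 7 8; do python3 -m inch '[[0.00029,0.00445,0.0001,2.72,0,-7.52,0]]' >/dev/null; python3 go.py|cut -d' ' -f2,4,6,8,14-; done
```

```text
t 10.75 R 0.031826514609803375 ang -30.589750519982402 z 0.016724785414753817 toolyaw -30.188686641989932 tilt 19.530139848033684 F rad 5.258159914459722 tan -1.9203931275479995 z 2.155032824767723
10.875 0.031854521343299816 -23.72388230777642 0.016704110464305224 rad 5.195725075390533 tan -2.4609019700231523 z 1.3310589026675883
11.0 0.031955122928004245 -14.353368705123174 0.01654714515581076 rad 4.662293452572761 tan -2.4110515320841035 z 0.08008600986669911
11.125 0.03207425287531163 -5.546685583813371 0.016393263650540342 rad 2.1436528623853266 tan -2.5918241030670663 z 0.2073895086398354
11.25 0.032161760218764754 2.8004804804345156 0.016309667837723106 rad 3.1228227534182462 tan -1.9518163296372504 z 0.05104779105456836
11.375 0.032226017650653666 10.932499712030307 0.016295971542417242 rad 2.0836920863580217 tan -0.7343289055729957 z -0.9776498601991516
11.5 0.032285711696706264 18.96557677935303 0.016301792303364673 rad 1.5203828694727912 tan 0.22670140647909057 z -0.9606960975023442
11.625 0.03232261479896542 27.15907093183725 0.01632225453274931 rad 2.1087308431313656 tan -0.6484101206187882 z 0.1674614097545306
11.75 0.03239640084223253 35.337730809715566 0.016323117771568873 rad 1.5889691040270262 tan 0.8239410375346387 z -1.2822030145373422
```

```bash
python3 -m inch '[[-0.008,0,-0.003,0,0,0,0],[-0.02,0,-0.007,0,0,0,0],[-0.01,0,-0.0035,0,0,0,0],[0,0,0,0,0,0,0]]'>/dev/null; python3 chk.py w4
```

```text
t 12.25 R 0.07260820143481635 ang 34.12750948991763 z 0.016515256380460742 toolyaw 33.61995024713801 tilt 19.760529600265357 F rad -0.349816024467426 tan 0.9097515949618862 z 0.05258296002906031
```

View pics/w4.png

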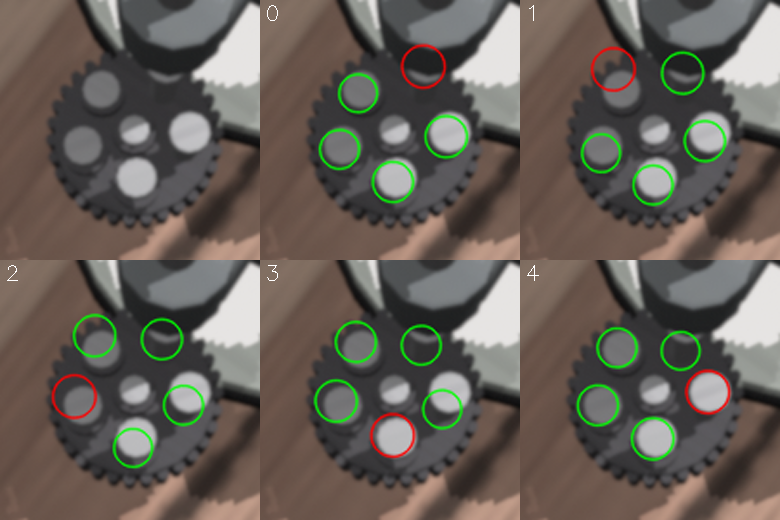

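The far step is now hidden behind the rod and boss, which fits k=0 with one uniform offset. I'll confirm numerically with a best-fit turret position for each k.

Run:
```python
from h import *
from scipy.optimize import least_squares
c=cal("wrist"); T=np.array([.5055,-.311]);a0=np.arctan2(-.772,.635);H=[.048,.032,.036,.040,.044]
q=proj(c,[[*T,.035]])[0]; x,y=max(0,int(q[0])-75),max(0,int(q[1])-75)
g=arm.snapshot("wrist")
loc={1:(101,89),2:(82,145),3:(136,177),4:(190,132)}
pts={}
for s,(u,v) in loc.items():
    u,v=x+(u+.5)*150/260-.5,y+(v+.5)*150/260-.5
    w=cv2.cvtColor(g,cv2.COLOR_BGR2GRAY)[int(v)-16:int(v)+17,int(u)-16:int(u)+17]
    t,m=cv2.threshold(w,0,255,cv2.THRESH_OTSU); n,l,st,ce=cv2.connectedComponentsWithStats(m)
    i=l[16,16]; e=np.array([int(u)-16,int(v)-16])+ce[i]; print(s,(u,v),e,st[i,4]); pts[s]=e if i and abs(e-[u,v]).max()<4 else np.array([u,v])
for k in range(5):
    def f(p):
        P=[[p[0]+.014*np.cos(a0+p[2]+s*2*np.pi/5),p[1]+.014*np.sin(a0+p[2]+s*2*np.pi/5),H[(s-k)%5]] for s in pts]
        return (proj(c,P)-np.array(list(pts.values()))).ravel()
    r=least_squares(f,[*T,0],x_scale=[.001,.001,.05]); print(k,"rms px",np.sqrt(np.mean(r.fun**2)).round(2),"T",r.x[:2].round(4),"da deg",np.degrees(r.x[2]).round(1))
```

```text
1 (259.0576923076923, 96.13461538461539) [259.53314917  95.85635359] 362
2 (248.09615384615384, 128.44230769230768) [248.87903226 128.05107527] 372
3 (279.25, 146.90384615384616) [279.83709273 146.64661654] 399
4 (310.4038461538462, 120.9423076923077) [310.6037296  120.61538462] 429
0 rms px 0.08 T [ 0.5063 -0.3122] da deg 0.2
1 rms px 4.82 T [ 0.5054 -0.3121] da deg 3.4
2 rms px 3.55 T [ 0.5054 -0.3122] da deg 8.4
3 rms px 3.03 T [ 0.5055 -0.3122] da deg 6.4
4 rms px 0.6 T [ 0.5052 -0.3119] da deg 0.1
```

k=0 is confirmed: rms 0.08 px, detent error 0.2°, turret at (0.5063, −0.3122), so the rod is at (0.5152, −0.3230). Now rising, untilting and going above the rod.

```bash
sed -i 's/^T=np.array.*/T=np.array([.5063,-.3122])/' go.py; python3 -m inch '[[0.02,0,-0.055,0,0,0,0],[0.02,0,-0.055,0,0,0,0],[0,0,0,0,-10,0,0],[0,0,0,0,-9.8,0,0],[0,0,0,0,0,0,0]]'
python3 - <<'E'
from h import *
p,M,o=pose(); print(M.T@(np.array([.5152,-.3230,.125])-p), M[:,2],o["t"])
E
```

```text
t: 12.98
eef_pos: [0.4388, -0.2923, 0.1342]
orientation: [-0.002, 0.989, -0.145, 0.001]
force: [-0.2, 0.2, -0.6]
opening: 0.003
grasp_force: 0.0
[0.08194426 0.00754513 0.00938862] [ 0.00342895  0.00329846 -0.99998868] 12.975
```

```bash
python3 -m inch '[[0.04,0.004,0,0,0,0,0],[0.042,0.0035,0.005,0,0,0,0],[0,0,0.004,0,0,0,0],[0,0,0,0,0,0,0]]'
python3 - <<'E'
from h import *
p,M,o=pose(); print(M.T@(np.array([.5152,-.3230,.112])-p), M[:,2],o["t"])
cv2.imwrite("pics/w5.png",arm.snapshot("wrist")[100:400,130:430])
E
```

```text
t: 13.48
eef_pos: [0.5117, -0.3214, 0.1233]
orientation: [-0.003, 0.989, -0.146, -0.0]
force: [-0.2, 0.6, -0.1]
opening: 0.004
grasp_force: 0.0
[0.00382058 0.00062426 0.01127813] [ 4.46390919e-05  6.69506717e-03 -9.99977587e-01] 13.475
```

View pics/w5.png

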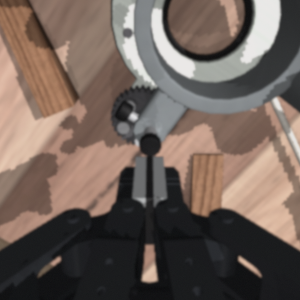

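The cap shows at crop pixel (150,143), just ahead of the fingertip at (150,158), as computed. I'm centring and descending gently.

```bash
python3 -m inch '[[0.0038,0.0006,0.004,0,0,0,0],[0,0,0.004,0,0,0,0],[0,0,0,0,0,0,0]]' | tail -5; for i in 1 2 3 4 5 6; do python3 -m inch '[[0,0,0.0015,0,0,0,0],[0,0,0,0,0,0,0]]' | grep -E 'eef|force: \['; done
```

```text
eef_pos: [0.516, -0.3237, 0.1161]
orientation: [-0.003, 0.989, -0.146, -0.0]
force: [-0.1, 0.4, 0.6]
opening: -0.003
grasp_force: 0.0
eef_pos: [0.5164, -0.3239, 0.115]
force: [-1.4, 0.7, -0.1]
eef_pos: [0.5164, -0.3238, 0.1134]
force: [-0.5, 0.7, 0.3]
eef_pos: [0.5163, -0.3238, 0.1118]
force: [-0.5, -0.0, 0.2]
eef_pos: [0.5163, -0.3238, 0.1103]
force: [-0.4, 0.8, -0.1]
eef_pos: [0.5163, -0.3238, 0.1089]
force: [0.2, 0.7, -0.2]
eef_pos: [0.5163, -0.3238, 0.1073]
force: [-0.4, 0.1, 0.2]
```

```bash
for i in 1 2 3 4 5 6 7 8; do python3 -m inch '[[0,0,0.0015,0,0,0,0],[0,0,0,0,0,0,0]]' | grep -E 'eef|force: \['; done
```

```text
eef_pos: [0.5163, -0.3238, 0.1058]
force: [-0.8, -0.3, -0.4]
eef_pos: [0.5163, -0.3238, 0.1043]
force: [-0.1, 0.7, -0.7]
eef_pos: [0.5163, -0.3238, 0.1028]
force: [-0.1, 0.3, -1.0]
eef_pos: [0.5165, -0.3239, 0.1016]
force: [-1.0, 0.6, 0.6]
eef_pos: [0.5165, -0.3239, 0.1001]
force: [0.6, -0.2, 1.4]
eef_pos: [0.5165, -0.3239, 0.0985]
force: [0.4, -0.0, 2.1]
eef_pos: [0.5165, -0.3239, 0.0969]
force: [0.5, -0.6, 0.4]
eef_pos: [0.5164, -0.3238, 0.0954]
force: [1.2, -0.4, 0.8]
```

```bash
for i in 1 2 3; do python3 -m inch '[[0,0,0.0008,0,0,0,0],[0,0,0,0,0,0,0]]' | grep -E 'eef|force: \['; done
```

```text
eef_pos: [0.5165, -0.3238, 0.0947]
force: [0.1, -0.8, 1.1]
eef_pos: [0.5165, -0.3238, 0.0939]
force: [0.6, -1.0, 1.8]
eef_pos: [0.5165, -0.3238, 0.0931]
force: [0.6, -0.7, 1.5]
```

```bash
for i in 1 2 3; do python3 -m inch '[[0,0,0.0006,0,0,0,0],[0,0,0,0,0,0,0]]' | grep -E 'eef|force: \['; done
```

```text
eef_pos: [0.5165, -0.3239, 0.0929]
force: [-1.3, 0.0, 6.0]
eef_pos: [0.5166, -0.3239, 0.0929]
force: [-2.5, 1.2, 7.9]
eef_pos: [0.5166, -0.324, 0.0928]
force: [-3.9, 1.6, 10.7]
```

There is a hard stop at z ≈ 0.093, the seated height, with 10 N. I'm backing straight up and checking.

```bash
python3 -m inch '[[0,0,0,0,0,0,0],[0,0,-0.002,0,0,0,0],[0,0,-0.01,0,0,0,0],[0,0,-0.03,0,0,0,0],[-0.04,0,-0.03,0,0,0,0]]'; python3 -m inch '[[-0.05,0,-0.02,0,0,0,0],[0,0,0,0,0,0,0],[0,0,0,0,0,0,0]]' | head -2
python3 - <<'E'
from h import *
c=cal("wrist"); im=arm.snapshot("wrist"); q=proj(c,[[.5152,-.3230,.07]])[0]; x,y=max(0,int(q[0])-60),max(0,int(q[1])-60)
th=np.linspace(0,2*np.pi,40); k=cv2.resize(im[y:y+120,x:x+120],None,fx=3,fy=3); g=im.copy()
cv2.polylines(g,[np.round(proj(c,[[.5152+.0065*np.cos(a),-.3230+.0065*np.sin(a),.093] for a in th])*8).astype(int)],True,(0,0,255),1,cv2.LINE_AA,3)
cv2.imwrite("pics/w6.png",np.hstack([k,cv2.resize(g[y:y+120,x:x+120],None,fx=3,fy=3)]))
E
```

```text
t: 19.52
eef_pos: [0.4787, -0.3129, 0.1643]
orientation: [-0.002, 0.989, -0.146, 0.0]
force: [0.2, -0.3, 0.7]
opening: 0.002
grasp_force: 0.0
t: 19.9
eef_pos: [0.4304, -0.2983, 0.1835]
```

View pics/w6.png

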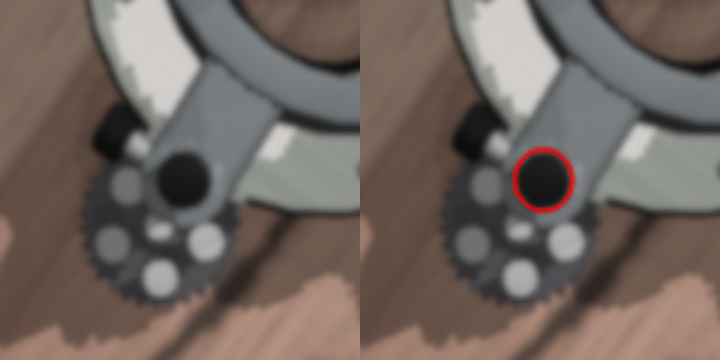

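The cap at (183,180) in the crop lies exactly inside the circle projected at 93 mm. The turret stands unchanged and the arm is clear. Handing in.

```bash
python3 -c "
from station import arm
print(arm.hand_in())"
```

```text
the job is handed in; nothing more can be done
None
```

I turned the turret two clicks counterclockwise so its highest step sits under the rod, then pushed the rod down until it stopped on that step at 93 mm; the job is handed in at about 20 s, but the hand-in gave no verdict.

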